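Hang the long probe in the film gauge stand

ROBOT

A 6-joint arm with a two-finger parallel gripper is mounted at the origin on the work surface. World frame = base frame: x ahead of the robot, y to its left, z up, the work surface at z = 0. Lengths are in m, angles in rad, forces in N, time in s.
With the tool pointing down it reaches from about 0.35 to 0.725 m from the base axis. Payload 6 kg.
Tool frame: the origin (TCP) lies where the fingers leave the gripper's body, on its centre line; the fingertips stand 73 mm ahead of it and the grasp point (between the pads) lies 54 mm ahead of it; y points along the fingers, z is the direction in which the jaws open and shut, and the axes are right-handed (so a half turn about y gives the same grasp; the last joint's range is limited). The gripper opens to 85 mm and grips with 20 to 120 N. Pads are 22 mm wide; open, the fingers measure 114 mm over their backs; the gripper's body (76 mm by 85 mm) begins 54 mm behind the grasp point. The pads swing forward as they close: fully open they stand 13 mm farther back than shut.
Start: joints at [1.557, 0.04, 0.085, 0, -1.615, -0.334], TCP at [0.204, 0.564, 0.304] pointing down, gripper open.
Joint ranges: [-2.56, 2.56], [-1.29, 2.01], [-1.08, 1.49], [-3.29, 1.98], [-2.81, -0.18], [-2.99, 2.99]. Speed limits (rad/s): [2.57, 2.57, 3.01, 3.14, 3.14, 3.14].

INTERFACE

Orientations are given as a unit quaternion [x, y, z, w].
In Python, from plant import env, camera, finder gives the robot as it stands.
- The arm moves only by the tool play_rows, never from a script. Its argument "series" is a list of rows, each a list of 3 entries, a list of its own where there are three numbers: the shift along the tool's x, y, z in units of 40 mm (1.0 is 40 mm), then the turn, a rotation vector about the tool's x, y, z in rad, then the opening in per cent of the stroke, from 0 (shut) to 100 (fully open). A call has 1 to 20 rows; each row is the pose to reach, as a shift and turn from the pose commanded when the call began, along the tool's axes at that moment; what a row does not reach only later rows make up. A row lasts 1/12 s, in which the tool goes at most 41.7 mm and 7.16 degrees, less where a joint would pass 70% of its speed; a pose out of reach is approached as far as the arm can. A call with a gripper value outside its range is refused whole. The fingers move at their own pace and stop on an object; "force" is the grip in N (left out, the last holds). Time passes only in rows, so rows that repeat a pose let the fingers close. It gives the time, the measured TCP pose, the force and the opening at its end, in the units of the state.
- env.observe(): the state, without advancing time (a new reading comes with each control period).
- camera(name): name is "scene" or "top" or "wrist"; returns a dict with "color" (384x512x3 uint8, red, green, blue), "fx", "fy", "cx", "cy" (pixels), "k1" (the pictures are not rectified: a ray, as slopes to the right and down, at radius r is drawn at 1 + k1 r^2 times it, then the intrinsics apply), "origin" and "orientation" of the camera in the world; the wrist camera has in their place "tool_from_camera" (4x4, takes a point from camera to tool coordinates, whose origin is the TCP and whose axes are the tool frame's). Camera axes: x right, y down, z forward; pixel columns grow to the right and rows downward; lengths in m; the calibration is good to about 2 mm. A picture is of the moment at which its call begins: read the wrist's pose just before it. There is no depth.
- env.job_done(): hands the job in, once; it reports no verdict.
Trained networks look in the newest picture that a camera, given by its name, has taken for a name from the list of things; names that differ only in an ending like _2 or _b are one class to them, and where a whole thing is asked for, a point or a joint stands for the part that bears it (a point fixed in the world has none). Each returns a list of dicts, best first, with "score" (0 to 1); they miss things now and then, are a little off and sometimes report something else, mostly with a low value. They report only what shows in the picture. A call takes as long as a camera call. They do not tell look-alikes from the thing itself.
- finder.look_for(camera, target): "pixel" ([column, row] in pixels, amid what is visible of it).
- finder.trace(camera, target): "region" (384x512 bool, what is visible of it) and "pixel" ([column, row] in pixels, amid what is visible of it).
- finder.mark_of(camera, target): "pixel" ([column, row] in pixels: a listed point, or the origin of a listed thing).
The state is a dict: "clock": time; "joint_positions": joint angles; "joint_velocities": joint speeds; "tau": joint torques, N m; "ee_pos": TCP position; "tool_rot": TCP orientation; "ft_force": force on the tool from outside, world axes, zero at the start; "moment": the same for the moment, N m; "finger_gap": finger opening in m.
Only numpy, scipy, OpenCV 4.12 (cv2) and the standard library are available. Lean on these libraries where they do the work, as an engineer would, in place of code of your own. Each camera call takes 0.05 s, during which the arm holds its last target. There are 200 camera calls.

TASK

Take the probe with the long rod and tall narrow head out of the rack and lower it, rod down, through the eyelet of the stand that has the round black wafer chuck under it, until its flange rests flat on the eyelet; do not drop it in, let go only when it is nearly or fully down. Leave the short, wide-headed probe where it is in the rack. The other stand, with no chuck, is only a spare.

Things in the scene. Friction and masses are not known exactly. Their poses are not given: they have to be found in the camera images.
- probe: long probe, to be moved; hangs upright in a 24 mm hole of the rack (aluminium plate 130 x 200 mm, top 85 mm above the table, on legs) and lifts straight out. Steel rod 12 mm thick, 70 mm long, down; flange disc 58 mm wide, 5 mm thick; above it a dark round head 24 mm wide, 44 mm tall to grip. 0.2 kg. Origin: centre of the flange's underside; z up along the axis; yaw means nothing
- short_probe: the other probe, to be left alone; hangs in the rack's other hole, 100 mm from the long one (which hole is which varies). Rod 12 mm thick, only 25 mm long, the same 58 mm flange, a wide low dark head 38 mm across, 22 mm tall. Origin: centre of the flange's underside; z up
- gauge_eye (a point): hole centre, at top-face level (100 mm above the table), of the eyelet to use: flat fixed aluminium ring, hole 32 mm, outside 56 mm, 10 mm thick, axis z up, on an arm from a column 75 mm away along +x of this frame; nothing of the stand is higher. Below it a round black chuck 110 mm wide with a bright wafer, top 21 mm above the table
- spare_eye (a point): hole centre, at top-face level (100 mm above the table), of an equal eyelet on the spare stand, which has a plain grey base and no chuck. Not the right one. The two stands may change places
There are look-alikes about, which are no part of the job. Leave any green or purple look-alike of the probe alone.

How it is judged:
By the outcome, as a careful person would: the job done as asked, in the order asked, and still so for the second after the job is handed in, with the robot touching nothing.
It also fails if it takes over 45 s, if anything falls off the work surface, if the arm or the gripper's body presses on something with over 40 N, if the wrist force passes 120 N, or if a joint passes its speed limit or range.

## Working session

There is one attempt and no reset: what is moved stays moved. The work goes in short steps, Python scripts to look and compute and a tool call to move; the robot and the scene stay as the last step left them, time stands still between calls to the robot, and variables do not carry over. Pictures are saved under pics/ and viewed, about 8 in all and at most 12, crops included, and the job is handed in when it is done.

Besides the shell and the picture viewer there is one more tool, called after ">>>" as a command line: name --argument value ..., lists and objects as JSON in quotes. play_rows: Moves the arm, as the interface text tells. Its arguments: {"type":"object","properties":{"series":{"type":"array"},"force":{"type":"number"}},"required":["series"]}

```bash
mkdir -p pics
cat > h.py <<'E'
import numpy as np,cv2
from scipy.spatial.transform import Rotation as R
from plant import env,camera,finder
def cam(n):
    s=env.observe(); c=camera(n)
    if n=="wrist":
        T=np.array(c["tool_from_camera"]); Rt=R.from_quat(s["tool_rot"]).as_matrix()
        c["o"]=np.array(s["ee_pos"])+Rt@T[:3,3]; c["R"]=Rt@T[:3,:3]
    else:
        c["o"]=np.array(c["origin"]); q=np.array(c["orientation"]); c["R"]=R.from_quat(q).as_matrix() if q.size==4 else q
    return c
def ray(c,p):
    d=np.array([(p[0]-c["cx"])/c["fx"],(p[1]-c["cy"])/c["fy"]]); u=d.copy()
    for _ in range(30): u=d/(1+c["k1"]*(u@u))
    v=c["R"]@np.array([u[0],u[1],1]); return v/np.linalg.norm(v)
def atz(c,p,z):
    v=ray(c,p); return c["o"]+v*(z-c["o"][2])/v[2]
def tri(cs,ps):
    A=0;b=0
    for c,p in zip(cs,ps):
        v=ray(c,p);M=np.eye(3)-np.outer(v,v);A=A+M;b=b+M@c["o"]
    X=np.linalg.solve(A,b)
    return X,[np.linalg.norm(np.cross(X-c["o"],ray(c,p)))*1000 for c,p in zip(cs,ps)]
def proj(c,X):
    q=c["R"].T@(np.array(X)-c["o"]);u=q[:2]/q[2];u=u*(1+c["k1"]*(u@u))
    return np.array([u[0]*c["fx"]+c["cx"],u[1]*c["fy"]+c["cy"]])
def save(c,n): cv2.imwrite("pics/"+n,c["color"][:,:,::-1])
E
python3 - <<'E'
from h import *
np.set_printoptions(precision=3,suppress=True)
for n in("scene","top","wrist"):
    c=cam(n);save(c,n+"0.png");print(n,c["o"],c["R"][:,2])
    for t in("probe","short_probe","gauge_eye","spare_eye"):
        print(t,[(np.round(d["pixel"]),round(d["score"],2)) for d in finder.mark_of(n,t)],[(np.round(d["pixel"]),round(d["score"],2)) for d in finder.look_for(n,t)])
print(env.observe())
im=[cv2.imread(f"pics/{n}0.png") for n in("scene","top")]
E
```

```text
scene [1.16  0.091 1.053] [-0.559 -0.101 -0.823]
probe [(array([174., 139.]), 0.91), (array([221., 253.]), 0.87), (array([205., 188.]), 0.8), (array([127., 174.]), 0.71), (array([134., 232.]), 0.61)] [(array([124., 175.]), 0.93), (array([134., 232.]), 0.82), (array([206., 189.]), 0.73), (array([220., 254.]), 0.68), (array([175., 136.]), 0.6)]
short_probe [] [(array([171., 178.]), 0.53)]
gauge_eye [(array([304., 195.]), 0.65)] [(array([300., 220.]), 0.62)]
spare_eye [(array([394., 228.]), 0.73)] [(array([385., 251.]), 0.56)]
top [0.367 0.007 1.096] [ 0.138 -0.016 -0.99 ]
probe [(array([352., 251.]), 0.83), (array([299., 186.]), 0.74), (array([277., 136.]), 0.57), (array([352., 136.]), 0.56), (array([375., 193.]), 0.52)] [(array([274., 133.]), 0.84), (array([350., 249.]), 0.8), (array([352., 138.]), 0.71), (array([298., 187.]), 0.67), (array([378., 194.]), 0.64)]
short_probe [(array([212., 194.]), 0.63), (array([333., 197.]), 0.62)] [(array([336., 196.]), 0.87)]
gauge_eye [(array([213., 192.]), 0.87)] [(array([214., 194.]), 0.59)]
spare_eye [(array([132., 173.]), 0.8)] [(array([138., 170.]), 0.71)]
wrist [0.266 0.542 0.372] [-0.244  0.089 -0.966]
probe [] []
short_probe [] []
gauge_eye [] []
spare_eye [] []
{'clock': 1.35, 'joint_positions': array([ 1.557,  0.04 ,  0.085, -0.   , -1.616, -0.334]), 'joint_velocities': array([-0.002,  0.003, -0.001,  0.001,  0.002, -0.001]), 'tau': array([  0.   , -36.793,  34.743,   6.933,  -0.001,  -0.   ]), 'ee_pos': array([0.204, 0.564, 0.304]), 'tool_rot': array([-0.122, -0.696,  0.696,  0.122]), 'ft_force': array([-0.523,  0.011, -0.753]), 'moment': array([-0.018,  0.058,  0.016]), 'finger_gap': 0.08565042765459048}
```

View pics/scene0.png

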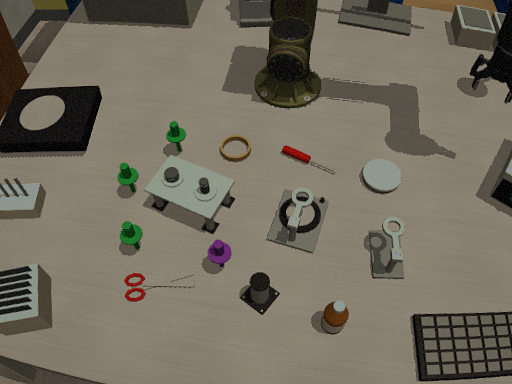

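View pics/top0.png

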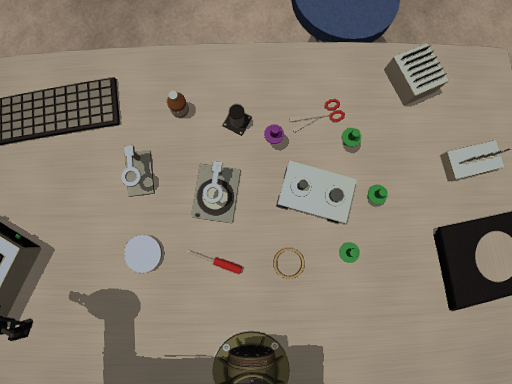

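Scene: rack at (190,188) with a tall narrow head at (204,187), i.e. top (300,186), and a wide head at (171,176), i.e. top (336,196). Green look-alikes are at scene (176,133), (128,175) and (131,233), and a purple one at (220,253). The eyelet over the black chuck is at scene (302,195), top (213,193). The spare is at (394,227), top (132,174). I choose (204,187).

Run:
```python
from h import *
np.set_printoptions(precision=4,suppress=True)
s=cam("scene");ms={t:finder.mark_of("scene",t) for t in("probe","gauge_eye")}
t=cam("top");mt={k:finder.mark_of("top",k) for k in("probe","gauge_eye","spare_eye","short_probe")}
def near(L,p): return min(L,key=lambda d:np.hypot(*(np.array(d["pixel"])-p)))["pixel"]
a,b=near(ms["probe"],(205,188)),near(mt["probe"],(299,186));print("probe",a,b,tri([s,t],[a,b]), atz(t,b,.085),atz(s,a,.085))
a,b=near(ms["gauge_eye"],(304,195)),near(mt["gauge_eye"],(213,192));print("eye",a,b,tri([s,t],[a,b]),atz(t,b,.1),atz(s,a,.1))
print("short",atz(t,(336,196),.1))
c1=cv2.resize(s["color"][140:240,130:330],None,fx=4,fy=4,interpolation=3)
cv2.imwrite("pics/crop1.png",c1[:,:,::-1]); print(env.observe()["clock"])
```

```text
probe [207.4, 189.6] [299.9, 189.6] (array([ 0.5126, -0.1525,  0.08  ]), [np.float64(1.941157138215353), np.float64(1.9411571382154256)]) [ 0.5122 -0.1536  0.085 ] [ 0.516  -0.1492  0.085 ]
eye [303.6, 195.6] [211.7, 194.4] (array([0.5038, 0.0951, 0.094 ]), [np.float64(1.7115458690485754), np.float64(1.7115458690485796)]) [0.5031 0.0929 0.1   ] [0.5076 0.0967 0.1   ]
short [ 0.4894 -0.2515  0.1   ]
1.75
```

View pics/crop1.png

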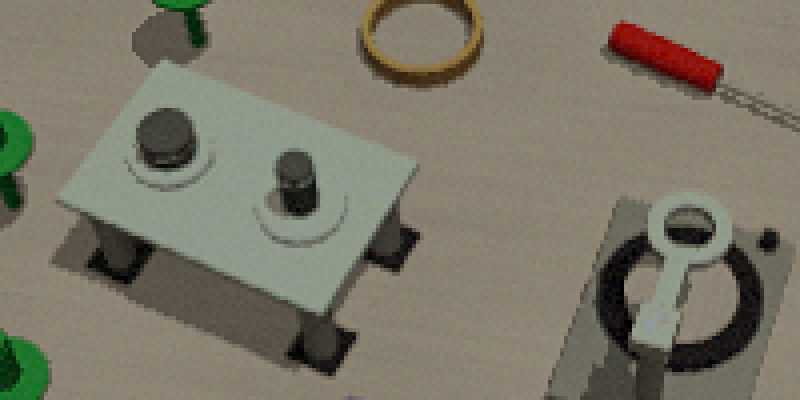

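The close crop confirms it: tall narrow head at crop (296,180), wide low head at (165,140), and the eyelet over the black chuck at (690,225). I'll stop over the eyelet on the way for a closer look.

```bash
cat >> h.py <<'E'
def go(P):
    s=env.observe(); Rt=R.from_quat(s["tool_rot"]).as_matrix()
    return Rt.T@(np.array(P)-s["ee_pos"])/.04
E
python3 - <<'E'
from h import *
np.set_printoptions(precision=3,suppress=True)
print(R.from_quat(env.observe()["tool_rot"]).as_matrix())
print(go([.505,.094,.304]),go([.514,-.152,.304]))
E
```

```text
[[-0.94  -0.    -0.341]
 [ 0.341 -0.    -0.94 ]
 [-0.    -1.     0.   ]]
[-11.069  -0.002   8.487] [-13.376  -0.001  14.192]
```

>>> play_rows --series '[[[-11.07,0,8.49],[0,0,0],100],[[-11.07,0,8.49],[0,0,0],100],[[-11.07,0,8.49],[0,0,0],100],[[-11.07,0,8.49],[0,0,0],100],[[-11.07,0,8.49],[0,0,0],100],[[-11.07,0,8.49],[0,0,0],100],[[-11.07,0,8.49],[0,0,0],100],[[-11.07,0,8.49],[0,0,0],100],[[-11.07,0,8.49],[0,0,0],100],[[-11.07,0,8.49],[0,0,0],100],[[-11.07,0,8.49],[0,0,0],100],[[-11.07,0,8.49],[0,0,0],100],[[-11.07,0,8.49],[0,0,0],100],[[-11.07,0,8.49],[0,0,0],100],[[-11.07,0,8.49],[0,0,0],100],[[-11.07,0,8.49],[0,0,0],100],[[-11.07,0,8.49],[0,0,0],100],[[-11.07,0,8.49],[0,0,0],100]]'

```text
clock: 3.25
ee_pos: [0.5047, 0.0947, 0.3041]
tool_rot: [0.122, 0.697, -0.696, -0.122]
ft_force: [0.0, -0.0, -0.0]
finger_gap: 0.0852
```

Run:
```python
from h import *
np.set_printoptions(precision=4,suppress=True)
c=cam("wrist");save(c,"w1.png");print(c["o"])
for t in("gauge_eye","spare_eye"):
    for d in finder.mark_of("wrist",t): print(t,d,atz(c,d["pixel"],.1))
for d in finder.trace("wrist","gauge_eye"): print(d["score"],d["pixel"],d["region"].sum())
print(go([.514,-.152,.304]))
```

```text
[0.5665 0.0728 0.3725]
gauge_eye {'pixel': [256.1, 178.3], 'score': 0.93} [0.5069 0.093  0.1   ]
spare_eye {'pixel': [6.0, 204.0], 'score': 0.73} [0.5634 0.3211 0.1   ]
spare_eye {'pixel': [254.3, 179.6], 'score': 0.46} [0.5063 0.095  0.1   ]
0.65 [256.7, 145.5] 14860
[-2.3107  0.0018  5.7215]
```

View pics/w1.png

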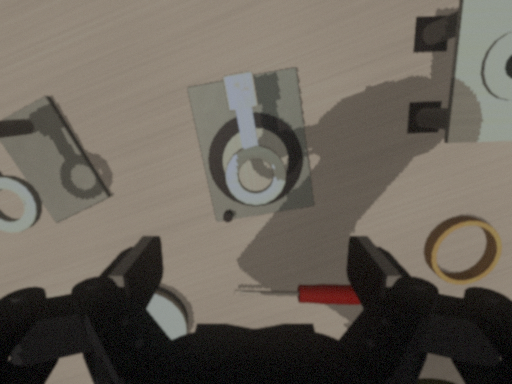

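The wrist view shows the eyelet ring over the black chuck with its hole centred near (255,177), agreeing with the network (256,178). The spare is at (15,205) and the rack at the upper right. Next I go over the probe.

>>> play_rows --series '[[[-2.31,0,5.72],[0,0,0],100],[[-2.31,0,5.72],[0,0,0],100],[[-2.31,0,5.72],[0,0,0],100],[[-2.31,0,5.72],[0,0,0],100],[[-2.31,0,5.72],[0,0,0],100],[[-2.31,0,5.72],[0,0,0],100],[[-2.31,0,5.72],[0,0,0],100],[[-2.31,0,5.72],[0,0,0],100],[[-2.31,0,5.72],[0,0,0],100],[[-2.31,0,5.72],[0,0,0],100],[[-2.31,0,5.72],[0,0,0],100]]'

```text
clock: 4.37
ee_pos: [0.5141, -0.1514, 0.3041]
tool_rot: [0.122, 0.697, -0.697, -0.122]
ft_force: [0.5, 0.5, 0.6]
finger_gap: 0.0853
```

Run:
```python
from h import *
np.set_printoptions(precision=4,suppress=True)
c=cam("wrist");save(c,"w2.png");print(c["o"],env.observe()["ee_pos"])
for d in finder.mark_of("wrist","probe"): print(d,atz(c,d["pixel"],.085))
for d in finder.trace("wrist","probe"): print(d["score"],d["pixel"],d["region"].sum())
for d in finder.mark_of("wrist","short_probe"): print("short",d,atz(c,d["pixel"],.085))
# outline of expected flange and head for a check
im=c["color"][:,:,::-1].copy()
P=np.array([.514,-.152]);a=np.linspace(0,6.28,60)
for z,r,col in((.09,.029,(0,0,255)),(.134,.012,(0,255,255))):
    pts=np.array([proj(c,[P[0]+r*np.cos(t),P[1]+r*np.sin(t),z]) for t in a]);cv2.polylines(im,[pts.astype(int)],True,col,1)
cv2.imwrite("pics/w2b.png",cv2.resize(im[60:290,130:400],None,fx=2.5,fy=2.5))
```

```text
[ 0.5759 -0.1733  0.3725] [ 0.5141 -0.1515  0.3041]
{'pixel': [254.7, 170.0], 'score': 0.98} [ 0.5211 -0.1535  0.085 ]
{'pixel': [481.7, 114.4], 'score': 0.92} [ 0.4994 -0.3658  0.085 ]
{'pixel': [420.2, 282.7], 'score': 0.91} [ 0.348  -0.2766  0.085 ]
{'pixel': [124.5, 31.8], 'score': 0.72} [ 0.6718 -0.0899  0.085 ]
0.9 [429.9, 271.4] 961
0.7 [120.0, 26.6] 3627
0.58 [254.4, 171.5] 2859
0.22 [62.3, 219.7] 13770
short {'pixel': [356.5, 161.4], 'score': 0.63} [ 0.4963 -0.2466  0.085 ]
```

View pics/w2b.png

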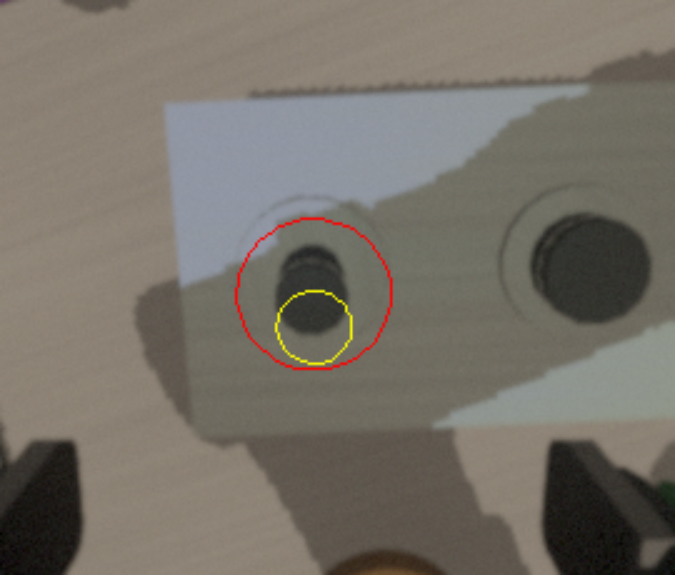

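The flange shows at crop (310,270) and the head top at about (311,300), both about 10 px above my predicted outlines. The probe therefore lies 5 to 8 mm farther out, or lower, than first measured. I'll take a second, lower wrist view to triangulate.

>>> play_rows --series '[[[-0.13,1.0,0],[0,0,0],100],[[-0.13,1.75,0],[0,0,0],100],[[-0.13,1.75,0],[0,0,0],100],[[-0.13,1.75,0],[0,0,0],100],[[-0.13,1.75,0],[0,0,0],100]]'

```text
clock: 4.98
ee_pos: [0.5194, -0.1547, 0.2364]
tool_rot: [-0.123, -0.696, 0.697, 0.121]
ft_force: [-0.5, -0.2, 1.0]
finger_gap: 0.0853
```

Run:
```python
from h import *
np.set_printoptions(precision=4,suppress=True)
c=cam("wrist");print(c["o"],env.observe()["ee_pos"])
m=finder.mark_of("wrist","probe")
for d in m: print(d,atz(c,d["pixel"],.085))
p=min(m,key=lambda d:np.linalg.norm(atz(c,d["pixel"],.085)[:2]-[.518,-.153]))["pixel"]
c1=dict(c);c1["o"]=np.array([ 0.5759,-0.1733,0.3725])
print("wrist2",tri([c1,c],[[254.7,170.0],p]))
t=dict(np.load("x.npz")) if 0 else cam("top"); s=cam("scene")
print("all",tri([c1,c,t,s],[[254.7,170.0],p,[299.9,189.6],[207.4,189.6]]))
c0=dict(c);c0["o"]=np.array([0.5665,0.0728,0.3725])
print("eye all",tri([c0,t,s],[[256.1,178.3],[211.7,194.4],[303.6,195.6]]))
im=c["color"][:,:,::-1].copy()
P=atz(c,p,.082)
a=np.linspace(0,6.28,60)
for z,r,col in((.087,.029,(0,0,255)),(.131,.012,(0,255,255))):
    pts=np.array([proj(c,[P[0]+r*np.cos(u),P[1]+r*np.sin(u),z]) for u in a]);cv2.polylines(im,[pts.astype(int)],True,col,1)
cv2.imwrite("pics/w3.png",cv2.resize(im[40:290,130:400],None,fx=2.3,fy=2.3))
```

```text
[ 0.581  -0.1766  0.305 ] [ 0.5196 -0.1547  0.237 ]
{'pixel': [81.5, 17.0], 'score': 0.87} [ 0.6727 -0.0909  0.085 ]
{'pixel': [250.9, 197.0], 'score': 0.84} [ 0.5214 -0.1521  0.085 ]
wrist2 (array([ 0.5246, -0.1542,  0.0981]), [np.float64(0.7047708826318497), np.float64(0.7047708826319261)])
all (array([ 0.5166, -0.1524,  0.0792]), [np.float64(4.1713851522790195), np.float64(3.267514972382689), np.float64(4.206748740228547), np.float64(4.343313611476331)])
eye all (array([0.5047, 0.0944, 0.0938]), [np.float64(2.0829914859931358), np.float64(1.227428093118499), np.float64(2.583698532067694)])
```

View pics/w3.png

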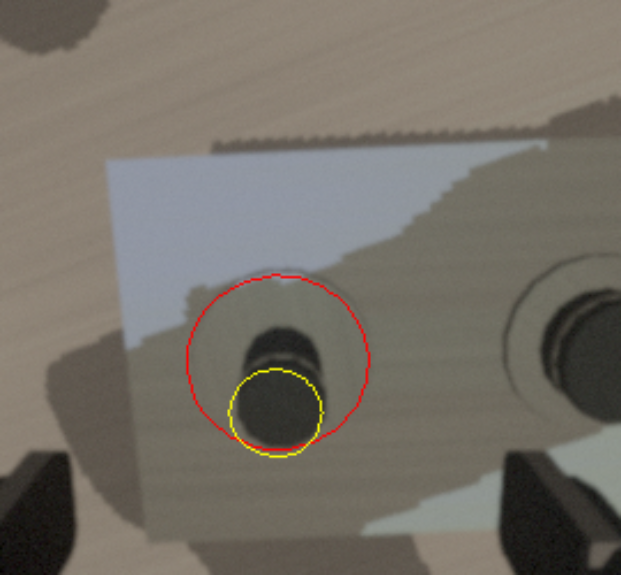

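Now the flange outline fits, and the head top is at crop (281,405), about 2 px from the prediction. That puts the probe at about (0.522, -0.1535). I descend and grip.

>>> play_rows --series '[[[-0.05,0.5,-0.05],[0,0,0],100],[[-0.05,1.0,-0.05],[0,0,0],100],[[-0.05,1.3,-0.05],[0,0,0],100],[[-0.05,1.5,-0.05],[0,0,0],100],[[-0.05,1.62,-0.05],[0,0,0],100],[[-0.05,1.62,-0.05],[0,0,0],100]]'

```text
clock: 5.68
ee_pos: [0.5212, -0.1534, 0.1688]
tool_rot: [-0.122, -0.696, 0.697, 0.123]
ft_force: [-0.1, -0.1, 0.7]
finger_gap: 0.0855
```

>>> play_rows --force 45 --series '[[[0,0,0],[0,0,0],50],[[0,0,0],[0,0,0],35],[[0,0,0],[0,0,0],20],[[0,0,0],[0,0,0],10],[[0,0,0],[0,0,0],10],[[0,0,0],[0,0,0],10],[[0,0,0],[0,0,0],10],[[0,0,0],[0,0,0],10],[[0,0,0],[0,0,0],10],[[0,0,0],[0,0,0],10]]'

```text
clock: 6.52
ee_pos: [0.5215, -0.1534, 0.1697]
tool_rot: [-0.123, -0.696, 0.697, 0.122]
ft_force: [-0.3, -0.2, 3.9]
finger_gap: 0.0227
```

>>> play_rows --series '[[[0,-0.2,0],[0,0,0],10],[[0,-0.5,0],[0,0,0],10],[[0,-0.9,0],[0,0,0],10],[[0,-1.3,0],[0,0,0],10],[[0,-1.8,0],[0,0,0],10],[[0,-2.3,0],[0,0,0],10],[[0,-2.8,0],[0,0,0],10],[[0,-3.0,0],[0,0,0],10],[[0,-3.0,0],[0,0,0],10],[[0,-3.0,0],[0,0,0],10]]'

```text
clock: 7.35
ee_pos: [0.5213, -0.1531, 0.2886]
tool_rot: [0.122, 0.697, -0.696, -0.123]
ft_force: [-0.1, 0.4, -3.5]
finger_gap: 0.0229
```

Run:
```python
from h import *
np.set_printoptions(precision=4,suppress=True)
s=cam("scene");t=cam("top");c=cam("wrist")
o=env.observe();print(o["ee_pos"],o["finger_gap"],o["ft_force"])
a=s["color"][70:310,60:360];b=t["color"][70:310,160:400];w=c["color"][50:290,130:390]
im=np.hstack([a,b,w])[:,:,::-1]
cv2.imwrite("pics/lift.png",im)
print(go([.507,.094,.2885]))
```

```text
[ 0.521  -0.1531  0.2873] 0.02267778733595641 [ 0.6839 -0.411  -1.8991]
[ 2.4343 -0.0261 -5.6892]
```

View pics/lift.png

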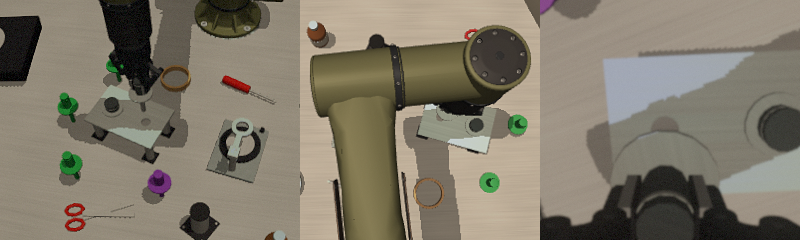

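The probe is out of the rack and held: in the left panel it hangs at (145,85), and in the right panel its flange is under the fingers at (665,165). The short probe is still in place. I carry it over the gauge eyelet.

>>> play_rows --series '[[[2.43,0,-5.69],[0,0,0],10],[[2.43,0,-5.69],[0,0,0],10],[[2.43,0,-5.69],[0,0,0],10],[[2.43,0,-5.69],[0,0,0],10],[[2.43,0,-5.69],[0,0,0],10],[[2.43,0,-5.69],[0,0,0],10],[[2.43,0,-5.69],[0,0,0],10],[[2.43,0,-5.69],[0,0,0],10],[[2.43,0,-5.69],[0,0,0],10],[[2.43,0,-5.69],[0,0,0],10],[[2.43,0,-5.69],[0,0,0],10],[[2.43,0,-5.69],[0,0,0],10]]'

```text
clock: 8.5
ee_pos: [0.5077, 0.0928, 0.289]
tool_rot: [-0.123, -0.696, 0.696, 0.123]
ft_force: [-0.6, 0.6, -2.0]
finger_gap: 0.0229
```

Run:
```python
from h import *
np.set_printoptions(precision=4,suppress=True)
s=cam("scene");m=finder.mark_of("scene","probe");me=finder.mark_of("scene","gauge_eye")
o=env.observe();print(o["ee_pos"],o["finger_gap"],o["ft_force"])
for d in m: print(d,atz(s,d["pixel"],o["ee_pos"][2]-.085))
for d in me: print("eye",d,atz(s,d["pixel"],.1))
e=o["ee_pos"];fz=e[2]-.1697+.085
print("pred flange",proj(s,[e[0],e[1],fz]),"tip",proj(s,[e[0],e[1],fz-.07]),"eye",proj(s,[.5065,.094,.1]))
c=cam("wrist");
a=cv2.resize(s["color"][120:240,240:360],(600,600),interpolation=3);
cv2.imwrite("pics/over.png",a[:,:,::-1]);
```

```text
[0.5076 0.0932 0.2891] 0.022884952992490836 [-0.2835 -0.7336 -2.6403]
{'pixel': [305.8, 170.0], 'score': 0.95} [0.5068 0.094  0.2041]
{'pixel': [177.7, 138.2], 'score': 0.9} [ 0.4554 -0.2264  0.2041]
{'pixel': [126.4, 175.1], 'score': 0.86} [ 0.5835 -0.3183  0.2041]
{'pixel': [221.7, 256.8], 'score': 0.63} [ 0.7551 -0.0545  0.2041]
{'pixel': [133.3, 231.1], 'score': 0.61} [ 0.7259 -0.2555  0.2041]
eye {'pixel': [302.0, 197.3], 'score': 0.79} [0.5133 0.0933 0.1   ]
pred flange [305.401  170.1686] tip [303.1951 187.5214] eye [302.5538 195.0996]
```

View pics/over.png

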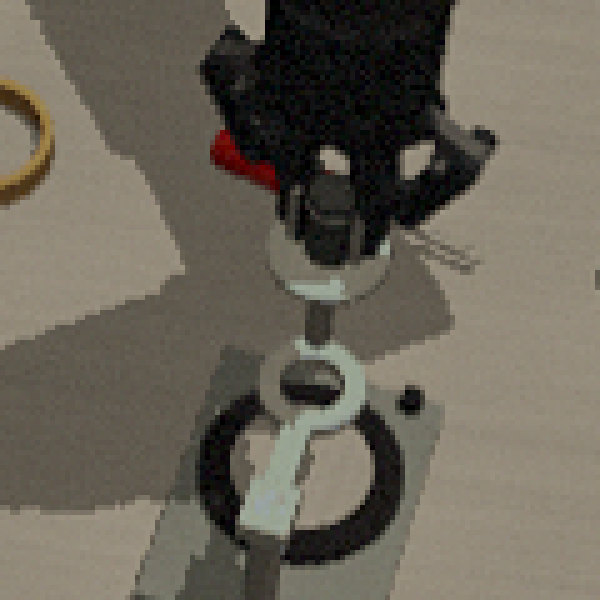

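The crop shows the rod tip at (318,342), vertical, above the eyelet hole at (313,382). In world terms the axes agree within about 2 mm, against 10 mm of clearance. I lower it part way.

>>> play_rows --series '[[[-0.02,0.3,0],[0,0,0],10],[[-0.02,0.6,0],[0,0,0],10],[[-0.02,0.9,0],[0,0,0],10],[[-0.02,1.2,0],[0,0,0],10],[[-0.02,1.5,0],[0,0,0],10],[[-0.02,1.8,0],[0,0,0],10],[[-0.02,1.8,0],[0,0,0],10],[[-0.02,1.8,0],[0,0,0],10]]'

```text
clock: 9.37
ee_pos: [0.508, 0.0934, 0.2162]
tool_rot: [-0.122, -0.696, 0.697, 0.123]
ft_force: [-0.0, 0.3, -1.9]
finger_gap: 0.0233
```

Run:
```python
from h import *
s=cam("scene");o=env.observe();print(o["ee_pos"],o["finger_gap"],o["ft_force"],o["moment"])
cv2.imwrite("pics/in.png",cv2.resize(s["color"][140:230,250:350],(600,540),interpolation=3)[:,:,::-1]);
```

```text
[0.50842859 0.09348034 0.21733004] 0.02310504801774422 [ 0.53572932  0.08183901 -2.16512247] [-0.04528283 -0.03149898  0.00080628]
```

View pics/in.png

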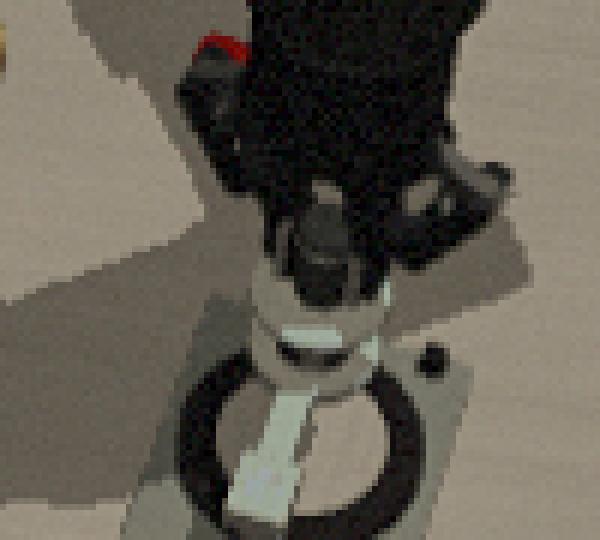

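The flange at (320,310) hovers concentric above the ring at (315,365), with the rod inside and no contact force. I continue down.

>>> play_rows --series '[[[0,0.2,0],[0,0,0],10],[[0,0.4,0],[0,0,0],10],[[0,0.55,0],[0,0,0],10],[[0,0.65,0],[0,0,0],10],[[0,0.7,0],[0,0,0],10],[[0,0.7,0],[0,0,0],10],[[0,0.7,0],[0,0,0],10]]'

```text
clock: 10.0
ee_pos: [0.5084, 0.0935, 0.1892]
tool_rot: [-0.122, -0.696, 0.697, 0.122]
ft_force: [0.4, -0.4, -2.1]
finger_gap: 0.0229
```

>>> play_rows --series '[[[0,0.03,0],[0,0,0],10],[[0,0.06,0],[0,0,0],10],[[0,0.06,0],[0,0,0],10]]'

```text
clock: 10.25
ee_pos: [0.5083, 0.0936, 0.1866]
tool_rot: [0.122, 0.696, -0.696, -0.122]
ft_force: [0.1, -0.2, -2.2]
finger_gap: 0.0227
```

>>> play_rows --series '[[[0,0.02,0],[0,0,0],10],[[0,0.04,0],[0,0,0],10],[[0,0.04,0],[0,0,0],10]]'

```text
clock: 10.5
ee_pos: [0.5082, 0.0935, 0.1849]
tool_rot: [-0.122, -0.696, 0.696, 0.122]
ft_force: [-0.9, -0.6, -1.9]
finger_gap: 0.023
```

>>> play_rows --series '[[[0,0.015,0],[0,0,0],10],[[0,0.03,0],[0,0,0],10],[[0,0.03,0],[0,0,0],10]]'

```text
clock: 10.75
ee_pos: [0.5085, 0.0935, 0.1847]
tool_rot: [0.123, 0.696, -0.696, -0.122]
ft_force: [-2.4, -0.7, 2.9]
finger_gap: 0.0229
```

>>> play_rows --series '[[[0,0.015,0],[0,0,0],10],[[0,0.025,0],[0,0,0],10],[[0,0.025,0],[0,0,0],10]]'

```text
clock: 11.0
ee_pos: [0.5085, 0.0935, 0.1846]
tool_rot: [0.123, 0.697, -0.696, -0.122]
ft_force: [-5.8, 0.2, 8.2]
finger_gap: 0.0234
```

Contact came at the expected height. I relieve the preload and open.

>>> play_rows --series '[[[0,-0.03,0],[0,0,0],10],[[0,-0.03,0],[0,0,0],10],[[0,-0.03,0],[0,0,0],35],[[0,-0.03,0],[0,0,0],60],[[0,-0.03,0],[0,0,0],100],[[0,-0.03,0],[0,0,0],100],[[0,-0.03,0],[0,0,0],100],[[0,-0.03,0],[0,0,0],100],[[0,-0.03,0],[0,0,0],100],[[0,-0.03,0],[0,0,0],100],[[0,-0.03,0],[0,0,0],100]]'

```text
clock: 11.92
ee_pos: [0.5083, 0.0935, 0.1841]
tool_rot: [-0.122, -0.696, 0.696, 0.122]
ft_force: [-1.2, 0.4, -1.0]
finger_gap: 0.0854
```

>>> play_rows --series '[[[0,-0.3,0],[0,0,0],100],[[0,-0.8,0],[0,0,0],100],[[0,-1.4,0],[0,0,0],100],[[0,-2.0,0],[0,0,0],100],[[0,-2.5,0],[0,0,0],100],[[0,-2.5,0],[0,0,0],100],[[0,-2.5,0],[0,0,0],100]]'

```text
clock: 12.5
ee_pos: [0.5087, 0.0937, 0.2863]
tool_rot: [0.123, 0.697, -0.696, -0.121]
ft_force: [0.5, -0.5, -1.0]
finger_gap: 0.0854
```

Run:
```python
from h import *
s=cam("scene");c=cam("wrist");o=env.observe();print(o["ee_pos"],o["finger_gap"],o["ft_force"])
for d in finder.mark_of("wrist","probe"): print(d,atz(c,d["pixel"],.1))
a=cv2.resize(s["color"][140:230,250:350],(444,400),interpolation=3);b=cv2.resize(c["color"][90:290,160:340],(356,400))
cv2.imwrite("pics/end.png",np.hstack([a,b])[:,:,::-1]);
```

```text
[0.508106   0.09355677 0.28379271] 0.08560672728881079 [-0.39382849  0.12444469  0.23172818]
{'pixel': [254.0, 186.0], 'score': 0.94} [0.50918272 0.09454277 0.1       ]
```

View pics/end.png

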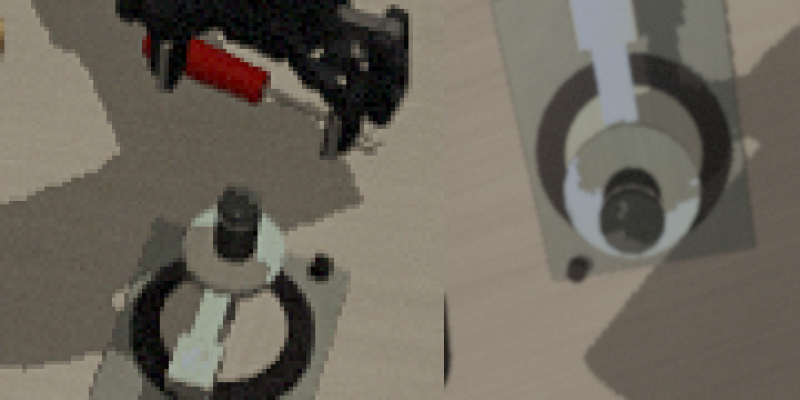

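The probe stands upright, its flange at (237,245) flat on the gauge eyelet over the black chuck. The gripper is open and clear above it.

```bash
python3 -c "
from h import *
print(env.job_done(),env.observe()['clock'])"
```

```text
the job is handed in; nothing more can be done
the job is handed in; nothing more can be done
```

I took the long, tall-headed probe from the rack and lowered it through the eyelet over the black chuck. I let go only once the flange had met the ring, at the height I expected and with about 8 N of contact force. I then raised the open gripper about 100 mm clear and handed the job in at about 13 s.

- **Last checks:** the final scene and wrist crops show the probe upright with its flange flat on the gauge eyelet. It sits about 1 mm from the gripper axis. The wrist force is near zero.
- **Other objects:** I only checked the short probe just after the lift, when it was still in its hole. I made no later check of it, but no move was aimed at it or at the green and purple look-alikes.
- **Disagreements:**
  - The first estimate of the probe's position, from the top and scene cameras, was about 7 mm off the wrist camera's. I used the wrist value and the grasp came out well.
  - Height estimates for the probe from different camera pairs ranged from 79 to 98 mm, against 85 mm in the text. Contact came where the text's heights put it.
  - A sideways force of about 6 N showed while pressing down, so I backed off before opening the gripper.

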